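Clear the badge maker's cutting mat

TASK

Clear the badge maker's dark green cutting mat: throw the three bits of rubbish (crumpled paper ball, wood offcut, cardboard tube stub) into the grey waste bin. Lay the finished red bottle-cap badge flat and face up in the open drawer and push the drawer fully home until it seats. Leave the blue and green caps where they are on the mat.

Things in the scene. Friction and masses are not known exactly. Their poses are not given: they have to be found in the camera images.
- paper_ball: crumpled white paper ball, rigid and lumpy, with flats: 42 mm tall, 40 to 50 mm across in any direction, 20 g. Origin at the centre of its underside, z up through it
- paper_ball_mid (a point): middle of the paper ball, 22 mm above its underside
- wood_offcut: pale wood offcut with a notch: 66 mm long (x), 26 mm wide (y), 14 mm thick; for x from -33 to +9 mm it is 24 mm thick. Origin at the centre of its underside. Pinch it across y
- wood_offcut_mid (a point): middle of the wood offcut, 11 mm above its underside
- card_core: short brown cardboard tube stub standing on end: 42 mm outside diameter, 34 mm inside, 28 mm tall, open at both ends. Origin at the centre of its lower end, z along the tube
- card_core_mid (a point): middle of the cardboard stub, 14 mm above its lower end, on its axis
- red_badge: finished badge made of a big red bottle cap with a yellow dot on its face, the only red cap on the dark green cutting mat: 38 mm diameter, 10 mm high. Origin at the centre of its underside, z up out of its face
- waste_bin: round grey open waste bin fixed to the table, 120 mm tall, 170 mm across the rim, 140 mm across the foot, wall 4 mm, inner floor 5 mm above the table. Origin at the centre of its underside. It stands to the left or the right of the mat
- waste_bin_rim (a point): centre of the bin's mouth, level with its rim, 120 mm above the table
- pin_unit: low fixed wooden unit with one drawer, on the other side of the mat: 200 mm deep (x), 220 mm wide (y), 75 mm high. Origin at the centre of its underside; its dark red drawer front looks along its own -x, roughly towards the robot's side of the table. Its top board's front edge is at own x = -85 mm
- pin_unit_drawer0 (a joint): how far the drawer is pulled out (m): 0 is fully home, 0.085 to 0.115 at the start; it slides out along the unit's -x. A spring catch resists with about 6 N between 12 and 4 mm from home, then drops in and draws the drawer home. Friction about 1 N
- pin_unit_drawer0_handle (a point): middle of the drawer's steel bar handle, which runs along the unit's y, 110 mm long, 42 mm above the table, 35 mm in front of the drawer front; it moves with the drawer and its axes are those of the unit. The front's top edge is about 64 mm above the table
- drawer_floor (a point): centre of the drawer's inner floor, 22 mm above the table; axes are those of the unit and it moves with the drawer. The inside reaches 77 mm either way along x and 89 mm either way along y; the side walls rise 31 mm above this floor. Only the part in front of the unit is open from above: own x from -77 mm up to (drawer joint value - 83 mm)
- blue_cap: blue bottle cap with a white dot, 38 mm diameter, 10 mm high, loose on the mat, to be left alone. Origin at the centre of its underside
- green_cap: green bottle cap with a white dot, same size, loose on the mat, to be left alone. Origin at the centre of its underside

How it is judged:
At the end, for the whole second after the job is handed in: The middles of the paper ball, wood offcut and cardboard stub are inside the waste bin, at least 5 mm below its rim, at rest; the red badge lies face up (within 17 degrees) on the drawer's floor (within 12 mm of it) at rest; the drawer is within 3 mm of fully home (horizontal distance between each of paper_ball_mid, wood_offcut_mid, card_core_mid and waste_bin_rim below 0.085 m and z of paper_ball_mid in the frame of waste_bin_rim between -0.13 and -0.005 m and linear speed of each of paper_ball, wood_offcut, card_core, red_badge below 0.05 m/s and z of wood_offcut_mid in the frame of waste_bin_rim between -0.13 and -0.005 m and z of card_core_mid in the frame of waste_bin_rim between -0.13 and -0.005 m and x of red_badge in the frame of drawer_floor between -0.078 and 0.078 m and y of red_badge in the frame of drawer_floor between -0.09 and 0.09 m and z of red_badge in the frame of drawer_floor between -0.005 and 0.012 m and angle between red_badge's own z axis and vertical below 0.3 rad and value of joint pin_unit_drawer0 below 0.003 m); the robot touches nothing.
It fails at once if the blue cap is moved by more than 30 mm (distance of blue_cap from where it was at the start of the episode above 0.03 m).
It fails at once if the green cap is moved by more than 30 mm (distance of green_cap from where it was at the start of the episode above 0.03 m).
It also fails if it takes over 72 s, if anything falls off the work surface, if the arm or the gripper's body presses on something with over 40 N, if the wrist force passes 120 N, or if a joint passes its speed limit or range.

ROBOT

A 6-joint arm with a two-finger parallel gripper is mounted at the origin on the work surface. World frame = base frame: x ahead of the robot, y to its left, z up, the work surface at z = 0. Lengths are in m, angles in rad, forces in N, time in s.
With the tool pointing down it reaches from about 0.2 to 0.875 m from the base axis. Payload 3.4 kg.
Tool frame: the origin (TCP) lies between the finger pads; the fingertips stand 25 mm ahead of it and the grasp point (between the pads) lies 6 mm ahead of it (r.nose_length is the z of the fingertips in the tool frame, in m); z points along the fingers, y is the line along which they close (so a half turn about z gives the same grasp; the last joint's range is limited). The gripper opens to 94 mm and grips with 3 to 60 N. Pads are 16 mm wide; open, the fingers measure 119 mm over their backs; the gripper's body (75 mm by 177 mm) begins 78 mm behind the grasp point.
Start: joints at [1.199, 0.276, 1.505, -0, 1.361, -0.121], TCP at [0.143, 0.557, 0.23] pointing down, gripper open.
Joint ranges: [-2.89, 2.89], [-0.75, 2.08], [0.22, 2.7], [-1.18, 4.32], [0.11, 2.71], [-2.7, 2.7]. Speed limits (rad/s): [2.57, 2.57, 3.14, 3.14, 3.14, 3.14].

INTERFACE

Orientations are given as a unit quaternion [w, x, y, z].
In Python, from plant import r, gripper_to, inverse_kinematics, vision, models, telemetry gives the robot as it stands. Calls block until the motion is done:
- r.move_to(position, orientation): joint-space move of the TCP to a pose.
- r.move_l(position, rot=None, vel=0.15, guard=None): straight line of the TCP; rot=None keeps the orientation; vel is the mean speed in m/s. With guard (N) it stops when the force on the tool has changed by that much, and returns True; else False.
- r.movej(angles): joint-space move.
- gripper_to(opening, f_grip=None): finger opening in m; f_grip is the grip in N (None keeps the last); returns when the fingers have stopped.
- r.hold(seconds).
- inverse_kinematics(position, orientation): joint angles nearest the present ones, or None.
- vision.snapshot(name): name is "scene" or "top" or "wrist"; returns the picture (420x560x3 uint8, red, green, blue); there is no depth.
- vision.get_calibration(name): a dict with "fx", "fy", "cx", "cy" (pixels), "position" and "orientation" of the camera in the world. Camera axes: x right, y down, z forward; pixel columns grow to the right and rows downward; lengths in m; the calibration is good to about 2 mm. A picture is of the moment at which its call begins: read the wrist's pose just before it. get_calibration takes no time and is no camera call; for the wrist camera it gives the pose at the moment of the call.
A pose or a line that the arm cannot do raises r.PlanningError and nothing moves.
- r.sign_off(): hands the job in; it is judged then, once.
Trained networks look in the newest picture that a camera, given by its name, has taken for a name from the list of things; names that differ only in an ending like _2 or _b are one class to them, and where a whole thing is asked for, a point or a joint stands for the part that bears it (a point fixed in the world has none). Each returns a list of dicts, best first, with "score" (0 to 1); they miss things now and then, are a little off and sometimes report something else, mostly with a low value. They report only what shows in the picture. A call takes as long as a camera call.
- models.boxes_of(thing, camera): "at" ([x, y, z] in m, in world coordinates, good to about 4 mm: the middle of the surface that is visible of it).
- models.regions_of(thing, camera): "pixels" (420x560 bool, what is visible of it).
- models.mark_of(thing, camera): "at" ([x, y, z] in m, in world coordinates, good to about 4 mm: a listed point, or the origin of a listed thing).
Readings, each from a call of its own:
- telemetry.current_t(): time.
- telemetry.current_joints(): joint angles.
- telemetry.current_dq(): joint speeds.
- telemetry.current_joint_efforts(): joint torques, N m.
- telemetry.current_ee_pos(): TCP position.
- telemetry.current_tool_rot(): TCP orientation.
- telemetry.current_wrist_force(): force on the tool from outside, world axes, zero at the start.
- telemetry.current_torque(): the same for the moment, N m.
- telemetry.current_opening(): finger opening in m.
- telemetry.current_finger_force(): force on a finger pad.
Only numpy, scipy, OpenCV 4.12 (cv2) and the standard library are available. Lean on these libraries where they do the work, as an engineer would, in place of code of your own. Each camera call takes 0.05 s, during which the arm holds its last target. There are 200 camera calls.

## Working session

There is one attempt and no reset: what is moved stays moved. The work goes in short steps, each a Python script; the robot and the scene stay as the last script left them, time stands still between calls to the robot, and variables do not carry over. Pictures are saved under pics/ and viewed, at most 10 in all, crops included, and the job is handed in when it is done.

```bash
mkdir -p pics; ls; python3 - <<'E'
from plant import r, vision, models, telemetry
import cv2, numpy as np
for c in ("top","scene"):
    im=vision.snapshot(c); cv2.imwrite(f"pics/{c}0.png",im[:,:,::-1])
    k=vision.get_calibration(c); print(c,k)
    for t in ("paper_ball","wood_offcut","card_core","red_badge","waste_bin","pin_unit","pin_unit_drawer0_handle","drawer_floor","blue_cap","green_cap"):
        m=models.mark_of(t,c); print(t,[(np.round(a["at"],3).tolist(),round(a["score"],2)) for a in m[:2]])
print(telemetry.current_t())
E
```

```text
pics
top {'fx': 455.3150863152277, 'fy': 455.3150863152277, 'cx': 280.4076971047529, 'cy': 212.65118330241128, 'position': array([0.40153398, 0.02349853, 1.07244804]), 'orientation': array([ 0.06266893, -0.6967975 ,  0.71177703, -0.06260447])}
paper_ball [([0.629, -0.087, 0.003], 0.92)]
wood_offcut [([0.472, -0.071, 0.003], 0.59)]
card_core [([0.472, 0.086, 0.002], 0.69), ([0.707, -0.006, 0.004], 0.51)]
red_badge [([0.647, 0.071, 0.003], 0.79), ([0.563, -0.013, 0.001], 0.45)]
waste_bin [([0.597, 0.33, -0.001], 0.87), ([0.632, -0.082, 0.004], 0.41)]
pin_unit [([0.634, -0.334, 0.0], 0.83)]
pin_unit_drawer0_handle [([0.412, -0.295, 0.042], 0.97), ([0.471, -0.075, 0.003], 0.7)]
drawer_floor [([0.544, -0.318, 0.02], 0.81), ([0.473, 0.084, -0.001], 0.44)]
blue_cap [([0.562, -0.011, 0.005], 0.57)]
green_cap [([0.707, -0.002, 0.003], 0.71), ([0.649, 0.07, 0.005], 0.31)]
scene {'fx': 506.2140921572867, 'fy': 506.2140921572867, 'cx': 276.14512257495545, 'cy': 201.71174429006004, 'position': array([ 1.1971775 , -0.23850307,  0.83368276]), 'orientation': array([-0.29556965,  0.76902609,  0.52769729, -0.2068164 ])}
paper_ball [([0.629, -0.085, 0.0], 0.63)]
wood_offcut [([0.472, -0.073, 0.005], 0.72), ([0.63, -0.085, -0.0], 0.58)]
card_core [([0.478, 0.085, 0.005], 0.76)]
red_badge [([0.646, 0.067, 0.003], 0.58)]
waste_bin [([0.599, 0.328, -0.002], 0.84)]
pin_unit [([0.633, -0.332, -0.001], 0.69), ([0.478, 0.084, 0.014], 0.58)]
pin_unit_drawer0_handle [([0.411, -0.297, 0.039], 0.68), ([0.629, -0.085, 0.0], 0.19)]
drawer_floor [([0.63, -0.084, 0.004], 0.64), ([0.629, -0.084, 0.026], 0.64)]
blue_cap [([0.566, -0.007, 0.004], 0.56)]
green_cap [([0.709, -0.006, 0.003], 0.61)]
1.1
```

View pics/top0.png

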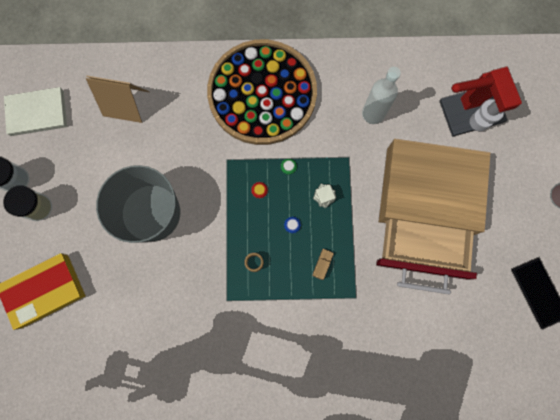

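```bash
python3 - <<'E'
from plant import r, vision, models, telemetry
import cv2, numpy as np
from scipy.spatial.transform import Rotation as R
k=vision.get_calibration("top")
M=R.from_quat(np.roll(k["orientation"],-1)).as_matrix()
def w(px,z):
    d=M@np.array([(px[0]-k["cx"])/k["fx"],(px[1]-k["cy"])/k["fy"],1]);p=k["position"];return (p+d*(z-p[2])/d[2])[:2]
for t,z in (("wood_offcut",.022),("pin_unit_drawer0_handle",.045),("pin_unit",.07),("red_badge",.01),("paper_ball",.025),("card_core",.028)):
    for g in models.regions_of(t,"top")[:2]:
        m=g["pixels"].astype(np.uint8); ys,xs=np.nonzero(m)
        c,s,a=cv2.minAreaRect(np.c_[xs,ys].astype(np.float32))
        b=cv2.boxPoints((c,s,a)); P=np.array([w(q,z) for q in b])
        e=[P[1]-P[0],P[2]-P[1]]
        print(t,round(g["score"],2),w(c,z).round(3),[(np.linalg.norm(v).round(3),np.degrees(np.arctan2(v[1],v[0])).round(1)) for v in e])
E
```

```text
wood_offcut 0.67 [ 0.468 -0.072] [(np.float64(0.063), np.float64(-25.2)), (np.float64(0.025), np.float64(-114.6))]
wood_offcut 0.5 [0.619 0.356] [(np.float64(0.196), np.float64(-91.2)), (np.float64(0.185), np.float64(-179.0))]
pin_unit_drawer0_handle 0.94 [ 0.476 -0.308] [(np.float64(0.153), np.float64(-12.0)), (np.float64(0.229), np.float64(-100.2))]
pin_unit 0.79 [ 0.564 -0.315] [(np.float64(0.339), np.float64(-10.8)), (np.float64(0.245), np.float64(-99.2))]
pin_unit 0.54 [0.69  0.001] [(np.float64(0.033), np.float64(-45.2)), (np.float64(0.033), np.float64(-137.4))]
red_badge 0.72 [0.652 0.072] [(np.float64(0.034), np.float64(-91.2)), (np.float64(0.032), np.float64(179.1))]
paper_ball 0.53 [ 0.629 -0.082] [(np.float64(0.053), np.float64(-52.2)), (np.float64(0.049), np.float64(-144.0))]
paper_ball 0.25 [ 0.478 -0.315] [(np.float64(0.156), np.float64(-12.3)), (np.float64(0.233), np.float64(-100.5))]
card_core 0.56 [0.474 0.089] [(np.float64(0.032), np.float64(-66.7)), (np.float64(0.04), np.float64(-156.3))]
card_core 0.39 [0.7 0. ] [(np.float64(0.031), np.float64(-91.2)), (np.float64(0.032), np.float64(178.5))]
```

The mat lies in the middle, with the bin to its left around pixel (137,204). The unit is on the right, its drawer open towards the robot and its handle near (427,285). The rubbish is at (254,262), (323,264) and (324,195). The red badge is at (259,190), clear of the other two caps. The unit's yaw is about -10°.

```bash
cat > h.py <<'E'
from plant import r, gripper_to, inverse_kinematics, vision, models, telemetry as T
import numpy as np, cv2
from scipy.spatial.transform import Rotation as R
def down(yaw):  # fingers close along world y turned by yaw (deg); picks the easier half turn
    return lambda y=yaw: np.roll((R.from_euler("z",y,degrees=True)*R.from_euler("x",180,degrees=True)).as_quat(),1)
def rot(p,yaw):
    best=None; q0=T.current_joints()
    for y in (yaw,yaw+180):
        o=down(y)(); q=inverse_kinematics(p,o)
        if q is not None:
            d=np.abs(np.array(q)-q0).max()
            if best is None or d<best[0]: best=(d,o)
    return best[1]
def pick(x,y,yaw,z,opening,f,up=0.19):
    p=[x,y,up]; o=rot(p,yaw)
    r.move_to(p,o); gripper_to(opening)
    print("guard",r.move_l([x,y,z],vel=0.2,guard=12))
    gripper_to(0.0,f_grip=f)
    r.move_l([x,y,up],vel=0.25)
    print("held",round(T.current_opening(),4),"t",round(T.current_t(),2))
def toss(x=0.598,y=0.329):
    p=[x,y,0.19]; r.move_to(p,T.current_tool_rot())
    r.move_l([x,y,0.135],vel=0.2); gripper_to(0.07); r.move_l(p,vel=0.25)
    print("tossed",round(T.current_opening(),4),"t",round(T.current_t(),2))
E
python3 - <<'E'
from h import *
pick(0.475,0.086,0,0.030,0.085,12)
if T.current_opening()>0.03: toss()
E
```

```text
guard True
held 0.0425 t 6.22
tossed 0.0698 t 8.69
```

```bash
sed -i 's/guard=12))/guard=12),T.current_ee_pos().round(3))/' h.py; python3 - <<'E'
from h import *
pick(0.471,-0.072,-25,0.031,0.06,15)
if 0.02<T.current_opening()<0.04: toss()
E
```

```text
guard False [ 0.472 -0.072  0.032]
held 0.0257 t 12.99
tossed 0.07 t 16.17
```

```bash
python3 - <<'E'
from h import *
pick(0.629,-0.085,-52,0.032,0.08,12)
if T.current_opening()>0.03: toss()
im=vision.snapshot("top"); cv2.imwrite("pics/top1.png",im[:,:,::-1])
for t in ("red_badge","drawer_floor","pin_unit_drawer0_handle","paper_ball","wood_offcut","card_core"):
    print(t,[(np.round(a["at"],3).tolist(),round(a["score"],2)) for a in models.mark_of(t,"top")[:2]])
E
```

```text
guard False [ 0.63  -0.085  0.033]
held 0.0467 t 20.44
tossed 0.0701 t 23.33
red_badge [([0.649, 0.07, 0.007], 0.64), ([0.6, 0.326, 0.033], 0.49)]
drawer_floor [([0.543, -0.32, 0.021], 0.9)]
pin_unit_drawer0_handle [([0.412, -0.296, 0.042], 0.84), ([0.6, 0.332, 0.001], 0.55)]
paper_ball [([0.599, 0.329, 0.053], 0.43), ([0.65, 0.07, 0.001], 0.21)]
wood_offcut [([0.598, 0.324, 0.03], 0.59)]
card_core [([0.602, 0.329, 0.002], 0.55), ([0.599, 0.328, 0.085], 0.36)]
```

View pics/top1.png

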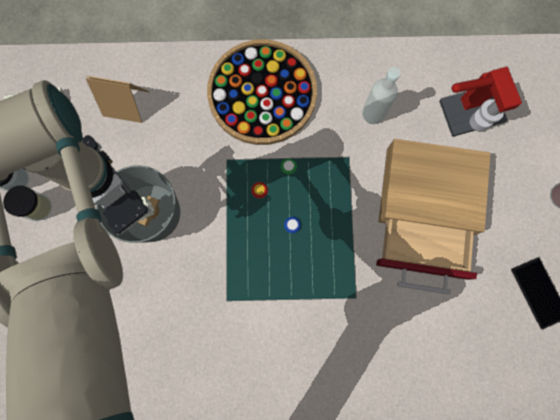

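The rubbish has all gone from the mat and the wood shows inside the bin near (150,207). The red badge is still at (260,190), and the caps and drawer haven't moved. Next I'll move the badge.

```bash
python3 - <<'E'
from h import *
pick(0.648,0.070,-10,0.028,0.06,15,up=0.15)
if 0.03<T.current_opening()<0.045:
    p=[0.508,-0.313,0.16]; r.move_to(p,rot(p,-10))
    print(r.move_l([p[0],p[1],0.052],vel=0.15,guard=8),T.current_ee_pos().round(4))
    gripper_to(0.06); r.move_l([p[0],p[1],0.17],vel=0.25)
    # retreat in front of the handle, closed fingers, then look
    u=np.array([np.cos(np.radians(10)),-np.sin(np.radians(10))])
    a=np.array([0.412,-0.296])-0.07*u
    p=[*a,0.17]; r.move_to(p,rot(p,-10)); gripper_to(0.0)
    im=vision.snapshot("top"); cv2.imwrite("pics/top2.png",cv2.resize(im[180:310,340:520,::-1],None,fx=4,fy=4))
    for t in ("red_badge","pin_unit_drawer0_handle"):
        print(t,[(np.round(b["at"],3).tolist(),round(b["score"],2)) for b in models.mark_of(t,"top")[:2]])
print(T.current_t())
E
```

```text
guard True [0.646 0.07  0.028]
held 0.0371 t 26.88
False [ 0.5088 -0.3132  0.0527]
red_badge [([0.512, -0.314, 0.022], 0.47)]
pin_unit_drawer0_handle [([0.413, -0.297, 0.042], 0.68), ([0.601, 0.324, 0.044], 0.57)]
32.2917
```

View pics/top2.png

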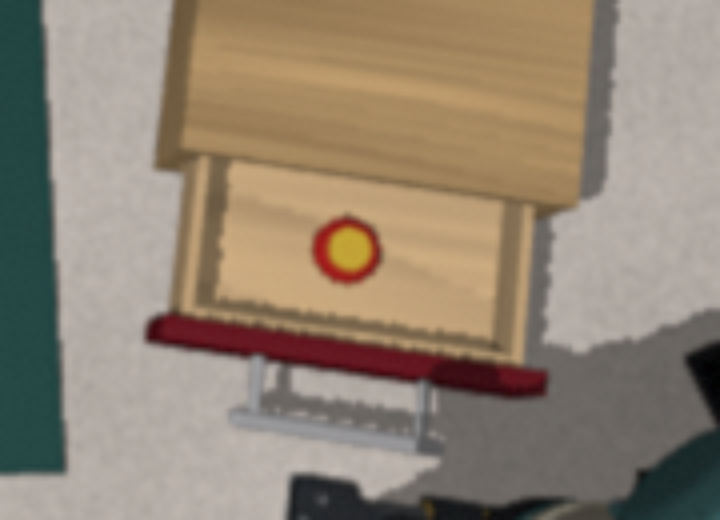

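The badge lies face up in the middle of the open part of the drawer (crop pixel 347,250). The handle bar is at about (340,430), so I'll push on its middle.

```bash
python3 - <<'E'
from h import *
u=np.array([np.cos(np.radians(10)),-np.sin(np.radians(10))]); h=np.array([0.4125,-0.2965])
P=lambda s,z:[*(h+s*u),z]
r.move_l(P(-0.05,0.17),vel=0.2); r.move_l(P(-0.05,0.053),vel=0.2)
print(r.move_l(P(0.06,0.053),vel=0.08,guard=20),T.current_ee_pos().round(4),T.current_wrist_force().round(1))
print(r.move_l(P(0.12,0.053),vel=0.03,guard=20),(T.current_ee_pos()[:2]-h)@u,T.current_wrist_force().round(1))
r.hold(0.3)
r.move_l(P(0.02,0.053),vel=0.15); r.move_l(P(0.02,0.2),vel=0.25)
p=[0.35,-0.05,0.25]; r.move_to(p,rot(p,0)); 
im=vision.snapshot("top"); cv2.imwrite("pics/top3.png",im[:,:,::-1])
for t in ("pin_unit_drawer0_handle","pin_unit","paper_ball","wood_offcut","card_core"):
    print(t,[(np.round(b["at"],3).tolist(),round(b["score"],2)) for b in models.mark_of(t,"top")[:2]])
print(T.current_t())
E
```

```text
False [ 0.4715 -0.3071  0.0531] [-0.7  0.7 -0.1]
True 0.06109894290400041 [-1.6  0.7  0.7]
pin_unit_drawer0_handle [([0.489, -0.31, 0.044], 0.86)]
pin_unit [([0.632, -0.333, 0.003], 0.96), ([0.601, 0.329, 0.045], 0.66)]
paper_ball [([0.6, 0.33, 0.057], 0.83)]
wood_offcut [([0.597, 0.323, 0.032], 0.76)]
card_core [([0.604, 0.33, 0.004], 0.5)]
38.2667
```

View pics/top3.png

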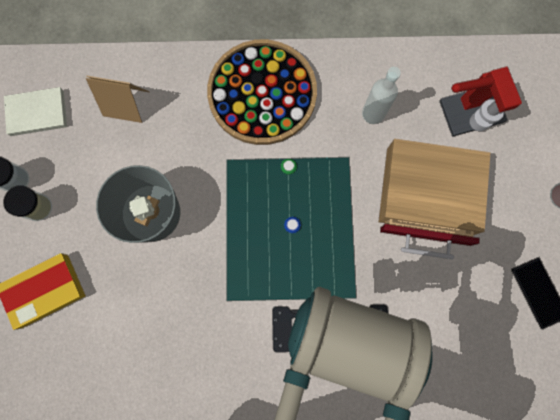

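All three bits of rubbish are in the bin at (145,208). The drawer front at (430,236) still shows a small gap, because the guard tripped as that line started. I'll finish the push.

```bash
python3 - <<'E'
from h import *
u=np.array([np.cos(np.radians(10)),-np.sin(np.radians(10))]); h=np.array([0.4125,-0.2965])
P=lambda s,z:[*(h+s*u),z]
p=P(0.03,0.2); r.move_to(p,rot(p,-10)); r.move_l(P(0.03,0.053),vel=0.2); r.hold(0.2)
for s in np.arange(0.05,0.116,0.005):
    g=r.move_l(P(s,0.053),vel=0.04,guard=30)
    f=T.current_wrist_force()[:2]@u; a=(T.current_ee_pos()[:2]-h)@u
    print(round(s,3),g,round(a,4),round(f,1))
    if f<-14: break
r.hold(0.3)
r.move_l(P(0.02,0.053),vel=0.15); r.move_l(P(0.02,0.2),vel=0.25)
p=[0.35,-0.05,0.25]; r.move_to(p,rot(p,0)); 
im=vision.snapshot("top"); cv2.imwrite("pics/top4.png",cv2.resize(im[130:310,340:520,::-1],None,fx=3,fy=3))
print([(np.round(b["at"],3).tolist(),round(b["score"],2)) for b in models.mark_of("pin_unit_drawer0_handle","top")[:1]],T.current_t())
E
```

```text
0.05 False 0.0499 0.8
0.055 False 0.0552 -0.0
0.06 False 0.0603 0.0
0.065 False 0.0618 -7.1
0.07 False 0.0677 -3.4
0.075 False 0.0724 -7.3
0.08 False 0.0727 -15.4
[([0.502, -0.312, 0.044], 0.73)] 45.4417
```

View pics/top4.png

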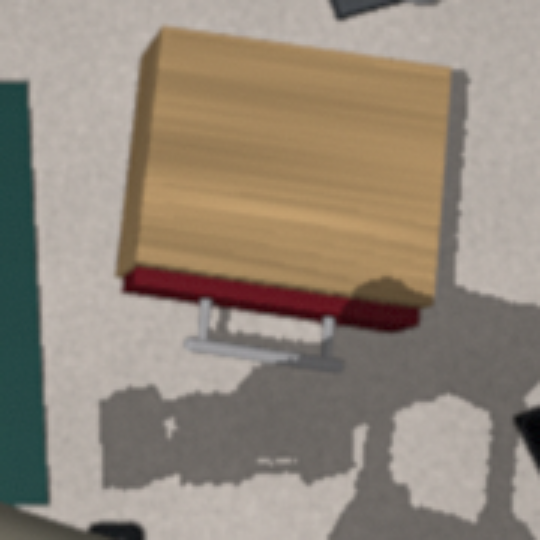

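The push force rose to 15 N with no further travel, about twice what the catch needs. The drawer front is flush with the unit and the handle is 133 mm from the unit's centre, against 135 mm nominal at home. The drawer is seated, so I'll hand in.

```bash
python3 -c "
from h import *
print(r.sign_off())"
```

```text
the job is handed in; nothing more can be done
None
```

I handed the job in at about 45 s: the last pictures show all the rubbish in the bin, the drawer flush against its stop and both caps untouched; the badge lay face up before the drawer was closed, but I couldn't see it afterwards.

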